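Cradle, load and run the four-punch key press

TASK

Run the locker keys through the hand press: first turn the four-footed cradle that rocks on the feed slide until all its feet stand on the slide's bed and it sits level in the middle, then lay every orange-headed key flat with its head on a blue pad of its own and its blade pointing outward. Lift the feed slide by its red handle over the catch bumps, push it fully in under the punches and set it down, pull the black-knobbed lever all the way down and let it spring back up, then bring the slide back over the bumps and set it down in its parked place with the cradle still level and every key still on a pad. Leave the bicycle lock, the hammer and the yellow tag where they are.

Things in the scene. Friction and masses are not known exactly. Their poses are not given: they have to be found in the camera images.
- feed (a joint): travel of the feed slide along the press's +y, m: 0 parked (start), 0.170 at its end stop, fully in. Friction 1.5 N; stays where left. Near the parked end a red bump 10 mm high on each rail blocks the slide's yellow ears: while down it cannot pass 0.009 from the parked side nor come back below 0.031 from the press side. Raised over 10 mm (14 is good) it passes.
- lift (a joint): height by which the feed slide is raised off its rails, in m: 0 down, 0.022 at most; it falls back by its own weight (0.35 kg and its load). It can only travel and rise, never turn or tilt.
- feed_handle (a point): grip point of the slide's upright red handle tab, 14 mm thick along the press's y (pinch it so, from above), 40 mm wide along x, its top 18 mm above this point. 130 mm to the -y side of the bed's centre, 62 mm above the work surface when down; moves with the slide. Axes are the press's.
- feed_bed (a point): centre of the flat top of the feed slide's steel bed, 140 x 140 mm, 36 mm above the work surface when down; moves with the slide. A brass rib 24 mm wide and 6 mm high runs across the whole bed along the press's y, through this point.
- press_centre (a point): point on the green press's base plate (190 x 460 mm, top at z 20 mm) below the punches. Axes are the press's: x away from the robot, y along the feed travel. Column 270 mm high, 108 mm beyond in +y; its arm, 60 mm wide, hangs over this point at 205 to 265 mm. The punch head, 100 x 100 mm, ends at 103 mm, or 68.5 mm with the lever down: 3.5 mm over keys on the cradle.
- lever (a joint): lever angle in rad: 0 up (it rests there by a spring), 0.85 fully down at the stop. It takes about 3 N at the start and 8 N at the bottom at the knob, and springs back up when let go. The punches follow it.
- lever_knob (a point): centre of the lever's black ball knob, 32 mm in diameter, 150 mm from the pivot; moves with the lever. Push it down from above.
- lever_pivot (a point): lever's pivot, 240 mm above the work surface; the pivot's axis is the press's y (axes are the press's). The lever points from it to the press's -x, 0.45 rad above level when up and 0.40 rad below level when fully down.
- cradle: loose disc, 144 mm across, top 20 mm above the origin (foot level on the axis, z up), on four feet (12 mm across) at (+-40, +-40) mm. Square wooden grip post, 20 x 20 mm, faces along x and y, up to 50 mm. 0.22 kg. Starts with two feet on the rib, rocking; with x within 0.3 rad of the press's x or y and centred, all feet clear the rib and its origin is at feed_bed. Steel pins: see pads.
- pad0 (a point): centre of blue pad 1 of 4, a 24 mm disc on the cradle's top, at (32, 32) mm in its frame. Outward of it stand two thin steel pins, 11 mm high, 19 mm apart, at (40, 57) and (57, 40) mm: the key's blade fits between them
- pad1 (a point): centre of blue pad 2 of 4, a 24 mm disc on the cradle's top, at (-32, 32) mm in its frame. Outward of it stand two thin steel pins, 11 mm high, 19 mm apart, at (-40, 57) and (-57, 40) mm: the key's blade fits between them
- pad2 (a point): centre of blue pad 3 of 4, a 24 mm disc on the cradle's top, at (-32, -32) mm in its frame. Outward of it stand two thin steel pins, 11 mm high, 19 mm apart, at (-40, -57) and (-57, -40) mm: the key's blade fits between them
- pad3 (a point): centre of blue pad 4 of 4, a 24 mm disc on the cradle's top, at (32, -32) mm in its frame. Outward of it stand two thin steel pins, 11 mm high, 19 mm apart, at (40, -57) and (57, -40) mm: the key's blade fits between them
- key0: locker key lying flat (may be absent): orange plastic head 26 mm long (x), 24 mm wide (y), 9 mm thick, with a flat aluminium blade 8 mm wide and 3 mm thick at mid thickness. Origin in the middle of the head, x points along the blade, whose tip is 45 mm from the origin. Both sides are alike. 22 g
- key1: locker key lying flat (may be absent): orange plastic head 26 mm long (x), 24 mm wide (y), 9 mm thick, with a flat aluminium blade 8 mm wide and 3 mm thick at mid thickness. Origin in the middle of the head, x points along the blade, whose tip is 45 mm from the origin. Both sides are alike. 22 g
- key2: locker key lying flat (may be absent): orange plastic head 26 mm long (x), 24 mm wide (y), 9 mm thick, with a flat aluminium blade 8 mm wide and 3 mm thick at mid thickness. Origin in the middle of the head, x points along the blade, whose tip is 45 mm from the origin. Both sides are alike. 22 g
- key0_tip (a point): tip of key0's blade
- key1_tip (a point): tip of key1's blade
- key2_tip (a point): tip of key2's blade
- bike_lock: bystander: brass bicycle padlock, 52 x 44 x 22 mm, with a steel shackle along its +x to 62 mm; origin under the body's centre
- hammer: bystander: ball-peen hammer, varnished handle 240 mm long along x from the origin at its end, steel head (75 mm across) at the far end, 32 mm high
- tag: bystander: yellow plastic key tag, 60 x 30 x 5 mm, origin under its centre
Things that resemble listed ones, but are neither listed nor needed, are in the scene too. Of the things like the cradle, leave any that is pink; of the rest the smaller one is meant. Leave any turquoise look-alike of the key2 alone.

How it is judged:
On the way, in this order (a step that is already met when the one before it is completed fails the run):
1. the cradle stands level with all four feet on the bed of the parked slide (angle between cradle's own z axis and vertical below 0.035 rad and z of cradle in the frame of feed_bed between -0.002 and 0.0025 m and horizontal distance between cradle and feed_bed below 0.014 m and value of joint feed below 0.01 m and value of joint lift below 0.003 m), for 0.3 s.
2. every key lies with its head on a pad and its blade outward, the cradle level (angle between cradle's own z axis and vertical below 0.035 rad and z of cradle in the frame of feed_bed between -0.002 and 0.0025 m and horizontal distance between cradle and feed_bed below 0.014 m and (horizontal distance between key0 and pad0 below 0.01 m or horizontal distance between key0 and pad1 below 0.01 m or horizontal distance between key0 and pad2 below 0.01 m or horizontal distance between key0 and pad3 below 0.01 m) and z of key0 in the frame of cradle between 0.0205 and 0.0285 m and horizontal distance between each of key0_tip, key1_tip, key2_tip and cradle above 0.075 m and (horizontal distance between key1 and pad0 below 0.01 m or horizontal distance between key1 and pad1 below 0.01 m or horizontal distance between key1 and pad2 below 0.01 m or horizontal distance between key1 and pad3 below 0.01 m) and z of key1 in the frame of cradle between 0.0205 and 0.0285 m and (horizontal distance between key2 and pad0 below 0.01 m or horizontal distance between key2 and pad1 below 0.01 m or horizontal distance between key2 and pad2 below 0.01 m or horizontal distance between key2 and pad3 below 0.01 m) and z of key2 in the frame of cradle between 0.0205 and 0.0285 m), for 0.3 s.
3. the feed slide is fully in under the punches and set down, with the keys on the pads (all of step 2 and value of joint feed above 0.163 m and value of joint lift below 0.003 m), for 0.2 s.
4. the lever is pulled fully down while the slide with the keys is fully in (all of step 3 and value of joint lever above 0.78 rad), for 0.1 s.
5. the lever is up again and the slide is back behind the bumps and down (value of joint lever below 0.12 rad and value of joint feed below 0.01 m and value of joint lift below 0.003 m), for 0.2 s.
At the end, for the whole second after the job is handed in: Slide parked (feed < 10 mm) and down (lift < 3 mm), lever up (< 0.12 rad), cradle level (< 0.035 rad), feet on the bed, within 14 mm of its centre; every key at rest, flat, its head's middle within 10 mm of a pad's centre, its tip over 75 mm from the cradle's axis (all of step 2 and all of step 5 and linear speed of each of key0, key1, key2, cradle below 0.02 m/s); the robot touches nothing.
It fails at once if the brass bicycle lock is moved (more than 30 mm) (distance of bike_lock from where it was at the start of the episode above 0.03 m).
It fails at once if the hammer is moved (more than 30 mm) (distance of hammer from where it was at the start of the episode above 0.03 m).
It fails at once if the yellow key tag is moved (more than 30 mm) (distance of tag from where it was at the start of the episode above 0.03 m).
Of key0, key1, key2 only 2 to 3 are there at a start; the rules pass over those that are not, and their reading is None.
At some moment in a run one of key0, key1, key2 may be knocked a few centimetres aside while the robot is not near it.
Once in a run the grip may slacken for a moment while it holds something.
It also fails if it takes over 210 s, if anything falls off the work surface, if the arm or the gripper's body presses on something with over 40 N, if the wrist force passes 120 N, or if a joint passes its speed limit or range.

ROBOT

A 6-joint arm with a two-finger parallel gripper is mounted at the origin on the work surface. World frame = base frame: x ahead of the robot, y to its left, z up, the work surface at z = 0. Lengths are in m, angles in rad, forces in N, time in s.
With the tool pointing down it reaches from about 0.325 to 0.85 m from the base axis. Payload 4.4 kg.
Tool frame: the origin (TCP) lies at the centre of the arm's flange, where the gripper is bolted on; the fingertips stand 199 mm ahead of it and the grasp point (between the pads) lies 180 mm ahead of it (ctrl.grip_depth is the z of the grasp point in the tool frame, in m); z points along the fingers, y is the line along which they close (so a half turn about z gives the same grasp; the last joint's range is limited). The gripper opens to 94 mm and grips with 3 to 60 N. Pads are 16 mm wide; open, the fingers measure 119 mm over their backs; the gripper's body (75 mm by 177 mm) begins 78 mm behind the grasp point.
Start: joints at [-1.458, 0.207, 1.542, -0, 1.393, -0.15], TCP at [0.149, -0.555, 0.405] pointing down, gripper open.
Joint ranges: [-2.73, 2.73], [-0.86, 2.22], [0.23, 2.46], [-1.11, 4.25], [0.08, 2.63], [-2.82, 2.82]. Speed limits (rad/s): [2.79, 2.79, 3.14, 3.14, 3.14, 3.14].

INTERFACE

Orientations are given as a 3x3 rotation matrix whose columns are the frame's x, y, z axes.
In Python, from cell import readout, eyes, ticket, ctrl gives the robot as it stands.
- The arm moves only by the shell command python3 -m crank 'ROWS'. ROWS is JSON, a list of rows, each a list of 5 numbers: the opening, from 0 (shut) to 1 (fully open), then the shift along the tool's x, y, z in m, then the turn about the tool's z in degrees. In form: [[claw, x, y, z, roll], ...]. A call has 1 to 8 rows; each row shifts and turns the commanded pose from where the row before left it, along the tool's axes as they then stand; what a row does not reach is not made up. A row lasts 1/8 s, in which the tool goes at most 62.5 mm and 10.7 degrees, less where a joint would pass 70% of its speed; a pose out of reach is approached as far as the arm can. A call with a gripper value outside its range is refused whole. The fingers move at their own pace and stop on an object; the grip force is fixed at half the most. Time passes only in rows, so rows that do not move let the fingers close. It gives the time, the measured TCP pose, the force, the opening and the grip force at its end, in the units of the state.
- readout.state(): the state, without advancing time (a new reading comes with each control period).
- eyes.camera(name): name is "scene" or "top" or "wrist"; returns a dict with "image" (384x512x3 uint8, red, green, blue), "K" (3x3 intrinsics, pixels), "k1" (the pictures are not rectified: a ray, as slopes to the right and down, at radius r is drawn at 1 + k1 r^2 times it, then the intrinsics apply), "view" (4x4, takes a point from world to camera coordinates). Camera axes: x right, y down, z forward; pixel columns grow to the right and rows downward; lengths in m; the calibration is good to about 2 mm. A picture is of the moment at which its call begins. There is no depth.
- ticket.sign_off(): hands the job in; it is judged then, once.
The state is a dict: "time_s": time; "q": joint angles; "qvel": joint speeds; "joint_efforts": joint torques, N m; "position": TCP position; "eef_rot": TCP orientation; "ft_force": force on the tool from outside, world axes, zero at the start; "moment": the same for the moment, N m; "grip_width": finger opening in m; "grasp_force": force on a finger pad.
Only numpy, scipy, OpenCV 4.12 (cv2) and the standard library are available. Lean on these libraries where they do the work, as an engineer would, in place of code of your own. Each camera call takes 0.05 s, during which the arm holds its last target. There are 200 camera calls.

## Working session

There is one attempt and no reset: what is moved stays moved. The work goes in short steps, Python scripts to look and compute and a shell command to move; the robot and the scene stay as the last step left them, time stands still between calls to the robot, and variables do not carry over. Pictures are saved under pics/ and viewed, at most 14 in all, crops included, and the job is handed in when it is done.

```bash
mkdir -p pics; ls; cat > h.py <<'E'
import numpy as np, cv2
from cell import readout, eyes, ticket, ctrl
def snap(cam,fn):
    d=eyes.camera(cam); cv2.imwrite('pics/'+fn,d['image'][:,:,::-1]); np.savez('pics/'+fn[:-4]+'.npz',**{k:np.array(d[k]) for k in ('image','K','k1','view')}); return d
def load(fn): return dict(np.load('pics/'+fn+'.npz'))
def ray(d,u,v):
    K=d['K']; p=np.array([(u-K[0,2])/K[0,0],(v-K[1,2])/K[1,1]]); q=p.copy()
    for _ in range(30): q=p/(1+float(d['k1'])*(q@q))
    R=d['view'][:3,:3]; t=d['view'][:3,3]
    return -R.T@t, R.T@np.array([q[0],q[1],1.])
def onz(d,u,v,z):
    o,r=ray(d,u,v); return o+r*(z-o[2])/r[2]
def proj(d,P):
    c=d['view'][:3,:3]@np.array(P)+d['view'][:3,3]; p=c[:2]/c[2]; p=p*(1+float(d['k1'])*(p@p)); return d['K'][0,0]*p[0]+d['K'][0,2], d['K'][1,1]*p[1]+d['K'][1,2]
def blobs(d,lo,hi,amin=30):
    hsv=cv2.cvtColor(d['image'],cv2.COLOR_RGB2HSV); m=cv2.inRange(hsv,np.array(lo),np.array(hi))
    n,l,s,c=cv2.connectedComponentsWithStats(m); return [(tuple(np.round(c[i],1)),int(s[i,4]),(l==i)) for i in range(1,n) if s[i,4]>=amin]
E
python3 - <<'E'
from h import *
for c in('top','scene'): d=snap(c,c+'0.png'); print(c,d['K'],d['k1'],d['view'])
s=readout.state(); print(s)
E
```

```text
pics
top [[360.63757739   0.         254.85575511]
 [  0.         360.63757739 197.4213374 ]
 [  0.           0.           1.        ]] -0.015260385628687399 [[-0.00312271 -0.99981332 -0.01906766 -0.09284452]
 [-0.99524112  0.00496437 -0.09731638  0.54870534]
 [ 0.09739287  0.01867302 -0.99507082  1.01448354]
 [ 0.          0.          0.          1.        ]]
scene [[416.03229286   0.         257.64763403]
 [  0.         416.03229286 192.41541615]
 [  0.           0.           1.        ]] 0.031370805607582986 [[-0.20865506  0.9779832  -0.00345255  0.21905652]
 [ 0.73731805  0.15498733 -0.65752644 -0.25885029]
 [-0.64251472 -0.13974184 -0.75342356  1.44698139]
 [ 0.          0.          0.          1.        ]]
{'time_s': 0.1, 'q': array([-1.45849023e+00,  2.07337287e-01,  1.54277970e+00, -2.32753981e-05,
        1.39351546e+00, -1.50501874e-01]), 'qvel': array([ 0.00093162, -0.00170882, -0.00309274,  0.00072553,  0.00104268,
       -0.00067226]), 'joint_efforts': array([-1.01971320e-03, -3.71864605e+01, -2.82295114e+01,  7.00322678e-02,
        3.10757523e-02, -4.38554434e-05]), 'position': array([ 0.14932954, -0.55493879,  0.40361999]), 'eef_rot': array([[ 9.65663258e-01,  2.59796859e-01, -2.51366150e-04],
       [ 2.59796827e-01, -9.65661178e-01,  2.02437484e-03],
       [ 2.83191694e-04, -2.02016853e-03, -9.99997919e-01]]), 'ft_force': array([-0.17397603, -0.17525389, -0.25965928]), 'moment': array([ 0.00491915, -0.0116251 , -0.02560755]), 'grasp_force': 0.0, 'grip_width': 0.09393396627274957}
```

View pics/top0.png

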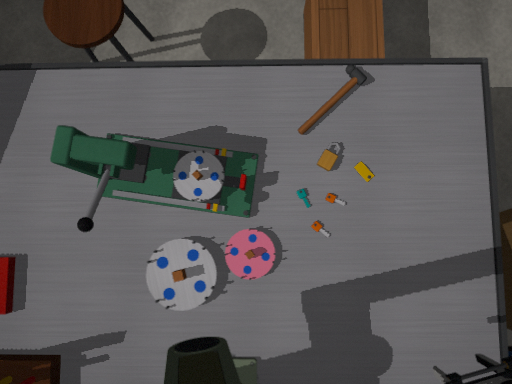

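View pics/scene0.png

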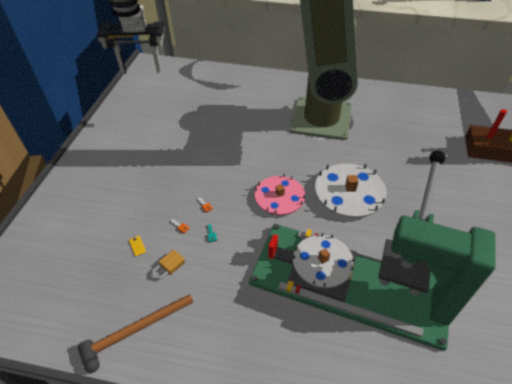

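The top view shows the small cradle at about (198,176) and the red handle at (243,181). There are two orange keys, at (332,198) and (318,227), and a turquoise decoy at (304,197). The scene view agrees. I'll zoom in and measure.

```bash
python3 - <<'E'
from h import *
t=load('top0'); s=load('scene0')
a=cv2.resize(t['image'][120:245,50:350,::-1],None,fx=2.6,fy=2.4,interpolation=cv2.INTER_CUBIC)
b=cv2.resize(s['image'][190:320,110:360,::-1],(780,290),interpolation=cv2.INTER_CUBIC)
cv2.imwrite('pics/z0.png',np.vstack([a,b]))
for nm,lo,hi in (('orange',(5,170,140),(13,255,255)),('red',(0,180,120),(4,255,255)),('blue',(105,150,60),(125,255,255)),('yellow',(20,180,120),(30,255,255)),('wood',(8,100,60),(20,220,220))):
  for n,d in(('top',t),('scene',s)):
    for c,A,m in blobs(d,lo,hi,12):
      print(nm,n,c,A,onz(d,*c,{'blue':.06,'red':.075,'wood':.09}.get(nm,.005)).round(3))
E
```

```text
orange top (np.float64(328.8), np.float64(199.7)) 15 [ 0.543 -0.311  0.005]
orange top (np.float64(316.3), np.float64(226.3)) 35 [ 0.465 -0.273  0.005]
orange scene (np.float64(206.8), np.float64(207.0)) 43 [ 0.469 -0.271  0.005]
orange scene (np.float64(183.1), np.float64(227.6)) 52 [ 0.551 -0.314  0.005]
red top (np.float64(241.9), np.float64(180.7)) 54 [ 0.59  -0.06   0.075]
red top (np.float64(3.3), np.float64(266.1)) 105 [0.357 0.598 0.075]
red scene (np.float64(503.2), np.float64(111.1)) 12 [-0.054  0.567  0.075]
red scene (np.float64(273.5), np.float64(242.4)) 97 [ 0.595 -0.057  0.075]
blue top (np.float64(198.9), np.float64(159.6)) 44 [0.653 0.062 0.06 ]
blue top (np.float64(182.0), np.float64(175.3)) 45 [0.609 0.11  0.06 ]
blue top (np.float64(214.1), np.float64(175.9)) 45 [0.606 0.019 0.06 ]
blue top (np.float64(197.5), np.float64(191.5)) 48 [0.562 0.065 0.06 ]
blue top (np.float64(252.3), np.float64(237.9)) 39 [ 0.433 -0.088  0.06 ]
blue top (np.float64(234.1), np.float64(251.0)) 39 [ 0.397 -0.038  0.06 ]
blue top (np.float64(192.5), np.float64(254.7)) 91 [0.387 0.077 0.06
[... 3070 characters left out ...]
62 [0.079 0.475 0.09 ]
wood scene (np.float64(481.3), np.float64(143.0)) 50 [0.136 0.473 0.09 ]
wood scene (np.float64(29.7), np.float64(173.1)) 401 [ 0.518 -0.753  0.09 ]
wood scene (np.float64(351.4), np.float64(182.3)) 146 [0.37  0.114 0.09 ]
wood scene (np.float64(279.7), np.float64(189.9)) 63 [ 0.437 -0.07   0.09 ]
wood scene (np.float64(207.2), np.float64(207.1)) 55 [ 0.534 -0.242  0.09 ]
wood scene (np.float64(183.3), np.float64(227.4)) 60 [ 0.608 -0.282  0.09 ]
wood scene (np.float64(323.6), np.float64(255.4)) 99 [0.617 0.066 0.09 ]
wood scene (np.float64(171.6), np.float64(261.4)) 367 [ 0.706 -0.277  0.09 ]
wood scene (np.float64(140.8), np.float64(323.7)) 961 [ 0.861 -0.288  0.09 ]
```

View pics/z0.png

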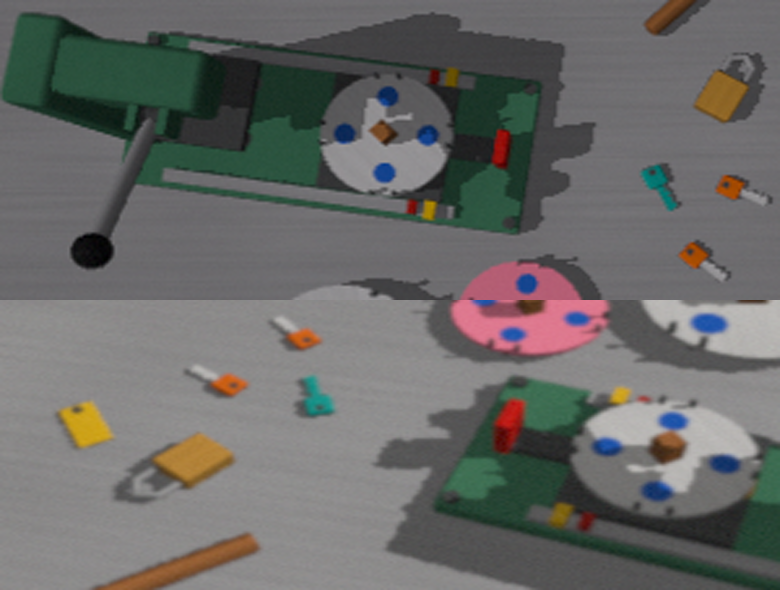

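Only two orange keys are visible, and the pale patch on the cradle is just light and shadow. The cradle centre is about (0.6075, 0.065), with its axes about 43.6° off world. The press yaw is about -8°. I'll move above the cradle and look with the wrist camera.

```bash
cat >> h.py <<'E'
def delta(x,y,z=None,th=None):
    s=readout.state(); R=s['eef_rot']; p=s['position']; t0=np.degrees(np.arctan2(R[1,0],R[0,0]))
    d=np.array([x,y,p[2] if z is None else z])-p
    print('pos',p.round(4),'th',round(t0,1),'shift now-axes',(R.T@d).round(4),'roll',None if th is None else round((t0-th+180)%360-180,1),'F',s['ft_force'].round(1),'w',round(s['grip_width'],4),'g',s['grasp_force'],'t',s['time_s'])
    if th is not None:
        c,q=np.cos(np.radians(th)),np.sin(np.radians(th)); print('  shift after roll',(d[0]*c+d[1]*q).round(4),(d[0]*q-d[1]*c).round(4),(-d[2]).round(4))
E
python3 -m crank '[[1,0.0464,-0.0369,0,0],[1,0.0464,-0.0369,0,0],[1,0.0464,-0.0369,0,0],[1,0.0464,-0.0369,0,0],[1,0.0464,-0.0369,0,0],[1,0.0464,-0.0369,0,0],[1,0.0464,-0.0369,0,0]]'
python3 -m crank '[[1,0.0464,-0.0369,0,0],[1,0.0464,-0.0369,0,0],[1,0.0464,-0.0369,0,0],[1,0.0464,-0.0369,0,0],[1,0.0464,-0.0369,0,0],[1,0.0464,-0.0369,0,0],[1,0,0,0,-9.5],[1,0,0,0,-9.5]]'
python3 -m crank '[[1,0,0,0,-9.5],[1,0,0,0,0],[1,0,0,0,0]]'
python3 - <<'E'
from h import *
d=snap('wrist','w1.png'); delta(0.6075,0.065,0.42,43.6); print(d['view'],d['K'][0,0])
for c,A,m in blobs(d,(105,150,60),(125,255,255),60): print('blue',c,A,onz(d,*c,.06).round(4))
for c,A,m in blobs(d,(0,180,100),(4,255,255),60): print('red',c,A,onz(d,*c,.08).round(4))
for c,A,m in blobs(d,(8,100,40),(20,230,230),60): print('wood',c,A,onz(d,*c,.09).round(4))
E
```

```text
time_s: 0.98
position: [0.3965, -0.2196, 0.4045]
eef_rot: [[0.966, 0.259, 0.0], [0.259, -0.966, -0.0], [0.0, 0.0, -1.0]]
ft_force: [0.3, -0.8, 0.2]
grip_width: 0.0941
grasp_force: 0.0
time_s: 1.98
position: [0.6074, 0.0658, 0.4034]
eef_rot: [[0.824, 0.566, -0.002], [0.566, -0.824, -0.0], [-0.002, -0.001, -1.0]]
ft_force: [-0.3, -0.2, -0.3]
grip_width: 0.094
grasp_force: 0.0
time_s: 2.35
position: [0.6071, 0.0646, 0.4043]
eef_rot: [[0.726, 0.687, -0.001], [0.687, -0.726, 0.0], [-0.0, -0.0, -1.0]]
ft_force: [-0.3, -0.3, -0.0]
grip_width: 0.0942
grasp_force: 0.0
pos [0.6071 0.0646 0.4044] th 43.4 shift now-axes [ 0.0006 -0.0001 -0.0156] roll -0.2 F [-0.2 -0.2  0.7] w 0.0941 g 0.0 t 2.4
  shift after roll 0.0006 -0.0001 -0.0156
[[ 6.87527587e-01 -7.26158081e-01  5.07726550e-04 -3.70141652e-01]
 [-6.99909916e-01 -6.62489171e-01  2.66897372e-01  4.37561382e-01]
 [-1.93473320e-01 -1.83854669e-01 -9.63724823e-01  5.19827112e-01]
 [ 0.00000000e+00  0.00000000e+00  0.00000000e+00  1.00000000e+00]] 321.8958641091285
blue (np.float64(222.9), np.float64(148.5)) 408 [0.6081 0.1089 0.06  ]
blue (np
[... 371 characters left out ...]
), np.float64(372.5)) 145 [ 0.4103 -0.0981  0.06  ]
red (np.float64(219.9), np.float64(240.3)) 83 [0.5391 0.0486 0.08  ]
red (np.float64(323.0), np.float64(266.1)) 860 [ 0.5917 -0.0504  0.08  ]
wood (np.float64(254.8), np.float64(183.7)) 521 [0.609  0.0655 0.09  ]
wood (np.float64(496.0), np.float64(245.3)) 478 [ 0.7367 -0.1667  0.09  ]
wood (np.float64(62.2), np.float64(319.8)) 966 [0.3447 0.1148 0.09  ]
wood (np.float64(444.7), np.float64(319.2)) 997 [ 0.6425 -0.1987  0.09  ]
wood (np.float64(88.4), np.float64(296.0)) 69 [0.3942 0.1104 0.09  ]
wood (np.float64(219.8), np.float64(361.2)) 366 [ 0.4294 -0.0495  0.09  ]
wood (np.float64(404.9), np.float64(374.7)) 2173 [ 0.5618 -0.2285  0.09  ]
```

View pics/w1.png

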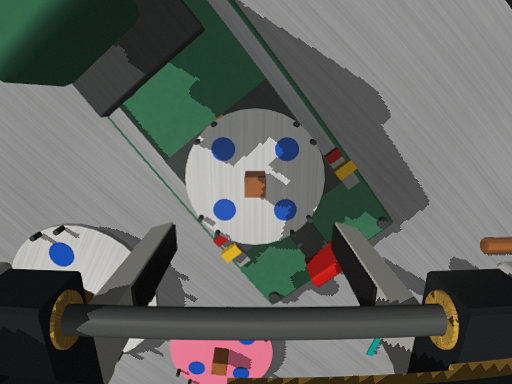

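The wrist view shows the cradle at (255,178) with its post square to the image, so the tool angle already matches. The handle is at (323,266), and the corners of the base plate's near edge are about (272,300) and (393,222). I'll compute the press yaw and grip the post.

```bash
python3 - <<'E'
from h import *
d=load('w1')
a=onz(d,272,301,.02);b=onz(d,393,222,.02);c=onz(d,107,122,.02)
print(a,b,c,np.linalg.norm(a-b),'yaw',np.degrees(np.arctan2(*(b-a)[[1,0]])),np.degrees(np.arctan2(*(c-a)[[1,0]]))-90, 'mid',(a+b)/2)
t=load('top0'); k=onz(t,85,224,.305+.0); print('knob',k)
E
python3 -m crank '[[1,0,0,0.05,0],[1,0,0,0.05,0],[1,0,0,0.039,0],[0.1,0,0,0,0],[0.1,0,0,0,0],[0.1,0,0,0,0],[0.1,0,0,0,0],[0.1,0,0,0,0]]'
```

```text
[ 0.49714281 -0.07208132  0.02      ] [ 0.67824616 -0.10329304  0.02      ] [0.53382622 0.22464198 0.02      ] 0.18377322331002277 yaw -9.778412493010745 -7.047622809024759 mid [ 0.58769449 -0.08768718  0.02      ]
knob [0.46623231 0.25972554 0.305     ]
time_s: 3.4
position: [0.6072, 0.0647, 0.2659]
eef_rot: [[0.725, 0.689, 0.0], [0.689, -0.725, 0.0], [0.0, 0.0, -1.0]]
ft_force: [0.1, 0.1, -0.2]
grip_width: 0.0475
grasp_force: 0.0
```

```bash
python3 -m crank '[[0.1,0,0,0,0],[0.1,0,0,0,0],[0.1,0,0,0,0],[0.1,0,0,0,0],[0.1,0,0,0,0],[0.1,0,0,0,0]]'
python3 -m crank '[[0.1,0,0,-0.01,0],[0.1,0,0,-0.01,0],[0.1,0,0,0,0],[0.1,0,0,0,0]]'
```

```text
time_s: 4.15
position: [0.6072, 0.0646, 0.2656]
eef_rot: [[0.725, 0.689, -0.0], [0.689, -0.725, -0.0], [-0.0, 0.0, -1.0]]
ft_force: [-0.9, -0.4, -0.6]
grip_width: 0.0199
grasp_force: 30.0
time_s: 4.65
position: [0.6072, 0.0647, 0.2858]
eef_rot: [[0.725, 0.689, 0.0], [0.689, -0.725, 0.0], [0.0, 0.0, -1.0]]
ft_force: [0.1, -0.2, -2.3]
grip_width: 0.0197
grasp_force: 30.0
```

```bash
python3 -m crank '[[0.1,0,0,0,-9.65],[0.1,0,0,0,-9.65],[0.1,0,0,0,-9.65],[0.1,0,0,0,-9.65],[0.1,0.0055,0.001,0,0],[0.1,0,0,0.01,0],[0.1,0,0,0.01,0],[0.1,0,0,0,0]]'
python3 -m crank '[[0.1,0,0,0.003,0],[0.1,0,0,0.002,0],[0.1,0,0,0,0]]'
```

```text
time_s: 5.65
position: [0.6081, 0.07, 0.2636]
eef_rot: [[0.137, 0.991, -0.004], [0.991, -0.137, 0.0], [-0.0, -0.004, -1.0]]
ft_force: [0.0, 0.4, -1.9]
grip_width: 0.0196
grasp_force: 30.0
time_s: 6.02
position: [0.609, 0.07, 0.2607]
eef_rot: [[0.137, 0.991, 0.0], [0.991, -0.137, 0.0], [0.0, 0.0, -1.0]]
ft_force: [0.1, 0.0, -1.9]
grip_width: 0.0198
grasp_force: 30.0
```

```bash
python3 -m crank '[[0.1,0,0,0.0015,0],[0.1,0,0,0,0]]'; python3 -m crank '[[0.1,0,0,0.0015,0],[0.1,0,0,0,0]]'; python3 -m crank '[[0.1,0,0,0.001,0],[0.1,0,0,0,0]]'|grep -A0 force
```

```text
time_s: 6.28
position: [0.6092, 0.07, 0.2597]
eef_rot: [[0.137, 0.991, 0.001], [0.991, -0.137, 0.0], [0.0, 0.001, -1.0]]
ft_force: [-0.2, 0.5, -1.4]
grip_width: 0.0196
grasp_force: 30.0
time_s: 6.52
position: [0.6093, 0.07, 0.2596]
eef_rot: [[0.136, 0.991, 0.001], [0.991, -0.136, 0.0], [0.0, 0.001, -1.0]]
ft_force: [-2.9, -0.6, 7.1]
grip_width: 0.0198
grasp_force: 30.0
ft_force: [-4.9, -0.2, 10.6]
--
grasp_force: 30.0
```

```bash
python3 -m crank '[[0.5,0,0,0,0],[0.5,0,0,0,0],[0.5,0,0,0,0],[0.5,0,0,-0.04,0],[0.5,0,0,-0.05,0],[0.5,0,0,-0.055,0],[0.5,0,0,0,0]]'
python3 - <<'E'
from h import *
d=snap('wrist','w2.png'); delta(0.6075,0.065)
P=[]
for c,A,m in blobs(d,(105,150,60),(125,255,255),60):
  q=onz(d,*c,.056); print('blue',c,A,q.round(4)); P.append(q)
for z in (.08,):
  for c,A,m in blobs(d,(0,180,100),(4,255,255),60):
    print('red',c,A,onz(d,*c,z).round(4))
t=snap('top','top2.png'); s=snap('scene','scene2.png')
for n,d in(('top',t),('scene',s)):
  for c,A,m in blobs(d,(105,150,60),(125,255,255),15):
    q=onz(d,*c,.056)
    if q[0]>.5: print(n,c,A,q.round(4))
  for c,A,m in blobs(d,(5,170,140),(13,255,255),12): print('orange',n,c,A,onz(d,*c,.007).round(4))
E
```

```text
time_s: 7.65
position: [0.6106, 0.07, 0.4081]
eef_rot: [[0.136, 0.991, 0.012], [0.991, -0.136, -0.0], [0.001, 0.012, -1.0]]
ft_force: [0.3, 0.5, -0.1]
grip_width: 0.0466
grasp_force: 0.0
pos [0.6097 0.07   0.4046] th 82.2 shift now-axes [-0.0052 -0.0015 -0.    ] roll None F [ 0.7  0.5 -0.5] w 0.0468 g 0.0 t 7.7
blue (np.float64(25.1), np.float64(118.4)) 603 [0.3834 0.1678 0.056 ]
blue (np.float64(217.4), np.float64(147.4)) 392 [0.5805 0.107  0.056 ]
blue (np.float64(279.5), np.float64(147.5)) 391 [0.6441 0.0981 0.056 ]
blue (np.float64(61.4), np.float64(188.9)) 543 [0.4026 0.0874 0.056 ]
blue (np.float64(219.0), np.float64(206.6)) 339 [0.5717 0.0435 0.056 ]
blue (np.float64(278.0), np.float64(206.5)) 337 [0.635  0.0346 0.056 ]
blue (np.float64(6.6), np.float64(214.9)) 330 [0.3255 0.0671 0.056 ]
blue (np.float64(97.3), np.float64(268.7)) 81 [ 0.4167 -0.0124  0.056 ]
red (np.float64(180.2), np.float64(210.1)) 118 [0.5356 0.0526 0.08  ]
red (np.float64(249.3), np.float64(289.8)) 935 [ 0.5919 -0.0482  0.08  ]
top (np.float64(188.3), np.float64(163.4)) 18 [0.6434 0.093  0.056 ]
top (np.float64(208.8), np.float64(166.2)) 44 [0.6349 0.0346 0.056 ]
top (np.float64(184.8), np.float64(185.1)) 18 [0.5813 0.102  0.056 ]
top (np.float64(205.5), np.float64(188.3)) 46 [0.5719 0.0433 0.056 ]
orange top (np.float64(329.0), np.float64(197.4)) 27 [ 0.5492 -0.3118  0.007 ]
scene (np.float64(316.0), np.float64(247.1)) 38 [0.5746 0.0462 0.056 ]
scene (np.float64(341.5), np.float64(254.5)) 40 [0.583  0.1094 0.056 ]
scene (np.float64(309.1), np.float64(268.2)) 44 [0.6374 0.0372 0.056 ]
scene (np.float64(335.5), np.float64(276.2)) 46 [0.6458 0.1003 0.056 ]
orange scene (np.float64(206.8), np.float64(207.1)) 44 [ 0.4705 -0.2706  0.007 ]
orange scene (np.float64(183.0), np.float64(227.7)) 54 [ 0.553  -0.3131  0.007 ]
```

View pics/w2.png

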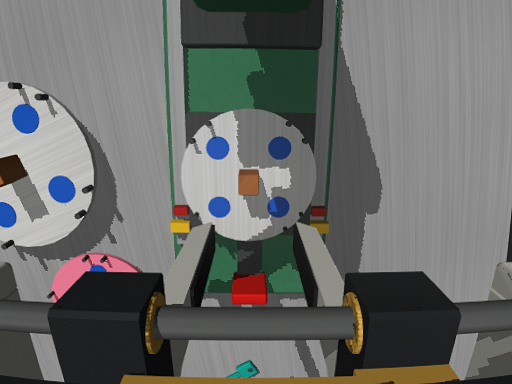

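The cradle is level (pads 64 mm apart at z = 0.056), centred at (0.6078, 0.0708), and square to the press. Now I'll go to the keys.

```bash
python3 -m crank '[[0.6,-0.053,-0.007,0,0],[0.6,-0.053,-0.007,0,0],[0.6,-0.053,-0.007,0,0],[0.6,-0.053,-0.007,0,0],[0.6,-0.053,-0.007,0,0],[0.6,-0.053,-0.007,0,0],[0.6,-0.053,-0.007,0,0],[0.6,0,0,0.03,8]]'
python3 -m crank '[[0.6,0,0,0.03,8],[0.6,0,0,0.03,8],[0.6,0,0,0,0],[0.6,0,0,0,0]]' >/dev/null
cat >> h.py <<'E'
def keys(d,z=.0075):
    for c,A,m in blobs(d,(3,150,100),(14,255,255),100):
        P=np.argwhere(m)[:,::-1]; o=onz(d,*c,z)
        if o[1]>-.15 or A>6000: continue
        # blade: bright grey pixels near head
        hsv=cv2.cvtColor(d['image'],cv2.COLOR_RGB2HSV); g=np.argwhere(cv2.inRange(hsv,np.array((0,0,170)),np.array((179,45,255))))[:,::-1]
        g=g[np.linalg.norm(g-np.array(c),axis=1)<110]
        n=None
        if len(g):
            W=np.array([onz(d,*p,.0055)[:2] for p in g]); W=W[np.linalg.norm(W-o[:2],axis=1)<.048]
            if len(W): n=W.mean(0)-o[:2]; print('  blade n',len(W),'ang',np.degrees(np.arctan2(n[1],n[0])).round(1),np.linalg.norm(n).round(4))
        print('head',c,A,o.round(4))
E
python3 - <<'E'
from h import *
d=snap('wrist','w3.png'); keys(d); delta(.511,-.291)
c=onz(load('w2'),250,112,.036); print('bed +y edge',c)
E
```

```text
time_s: 8.8
position: [0.5088, -0.2948, 0.3713]
eef_rot: [[0.282, 0.959, 0.001], [0.959, -0.282, -0.002], [-0.002, 0.002, -1.0]]
ft_force: [0.7, 0.6, -0.9]
grip_width: 0.0563
grasp_force: 0.0
  blade n 3 ang -101.4 0.0169
head (np.float64(304.8), np.float64(190.2)) 635 [ 0.548  -0.3158  0.0075]
  blade n 1 ang -118.8 0.015
head (np.float64(204.2), np.float64(197.3)) 591 [ 0.4658 -0.2731  0.0075]
pos [ 0.5101 -0.291   0.3123] th 58.3 shift now-axes [0.0005 0.0007 0.    ] roll None F [ 0.7 -0.7 -0.1] w 0.056 g 0.0 t 9.35
bed +y edge [0.61876956 0.13732906 0.036     ]
```

View pics/w3.png

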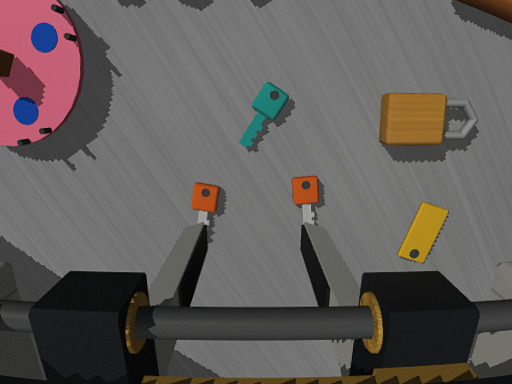

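Two keys lie under the gripper, with heads at (204,197) and (305,190) and blades pointing down in the image. I'll get their angles from fitted rectangles.

```bash
cat >> h.py <<'E'
def heads(d,lo=(3,150,60),hi=(14,255,255)):
    for c,A,m in blobs(d,lo,hi,150):
        o=onz(d,*c,.0075)
        if o[1]>-.15 or A>6000: continue
        W=np.array([onz(d,*p,.008)[:2]*1000 for p in np.argwhere(m)[:,::-1]],np.float32)
        r=cv2.minAreaRect(W); print('rect centre',np.round(r[0],1),'size',np.round(r[1],1),'ang',round(r[2],1))
E
python3 - <<'E'
from h import *
d=load('w3'); heads(d)
hsv=cv2.cvtColor(d['image'],cv2.COLOR_RGB2HSV)
for c in ((204,197),(305,190)):
  x,y=c; print(c)
  for v in range(y+12,y+38,4): print(v,[int(k) for k in hsv[v,x-14:x+16:2,2]])
E
```

```text
rect centre [ 769.6 -260.9] size [12.8 35.8] ang 64.5
rect centre [ 548.3 -315.7] size [26.  23.9] ang 63.7
rect centre [ 466.5 -273.3] size [26.3 23.6] ang 48.2
(204, 197)
209 [115, 112, 122, 123, 135, 155, 165, 172, 171, 175, 176, 174, 127, 70, 70]
213 [117, 115, 115, 114, 135, 157, 156, 157, 169, 67, 68, 70, 69, 65, 68]
217 [117, 116, 116, 115, 149, 156, 153, 159, 142, 63, 67, 64, 115, 115, 117]
221 [122, 117, 119, 115, 157, 159, 149, 158, 159, 158, 62, 66, 91, 116, 117]
225 [113, 107, 102, 99, 101, 101, 90, 22, 46, 103, 63, 67, 61, 115, 112]
229 [100, 101, 100, 101, 100, 98, 34, 17, 33, 73, 65, 112, 115, 116, 113]
233 [99, 101, 100, 100, 99, 40, 19, 17, 18, 67, 65, 62, 87, 114, 115]
(305, 190)
202 [116, 120, 181, 178, 176, 170, 170, 166, 160, 153, 144, 135, 124, 97, 71]
206 [119, 117, 116, 88, 67, 64, 162, 155, 155, 161, 63, 67, 90, 65, 68]
210 [116, 117, 118, 115, 112, 114, 160, 153, 155, 161, 81, 64, 91, 120, 116]
214 [117, 116, 118, 117, 116, 112, 162, 155, 155, 159, 157, 161, 64, 102, 118]
218 [121, 117, 117, 117, 120, 115, 158, 154, 154, 158, 139, 69, 64, 66, 117]
222 [114, 121, 118, 116, 117, 117, 146, 116, 137, 155, 163, 161, 66, 119, 114]
226 [114, 113, 120, 118, 117, 67, 21, 117, 99, 100, 100, 101, 101, 96, 106]
```

```bash
python3 -m crank '[[0.5,0,0,0,10.1],[0.5,-0.0159,-0.0443,0,0],[0.5,0,0,0.05,0],[0.5,0,0,0.04,0],[0.5,0,0,0.0208,0],[0.5,0,0,0,0],[0,0,0,0,0],[0,0,0,0,0]]'
python3 -m crank '[[0,0,0,0,0],[0,0,0,0,0],[0,0,0,0,0],[0,0,0,0,0]]'
```

```text
time_s: 10.35
position: [0.4667, -0.2734, 0.202]
eef_rot: [[0.668, 0.744, 0.002], [0.744, -0.668, -0.001], [0.0, 0.002, -1.0]]
ft_force: [-0.7, -0.7, 0.1]
grip_width: 0.0308
grasp_force: 0.0
time_s: 10.85
position: [0.4666, -0.2733, 0.2017]
eef_rot: [[0.668, 0.744, 0.001], [0.744, -0.668, -0.001], [0.0, 0.001, -1.0]]
ft_force: [-1.1, 0.5, 6.3]
grip_width: 0.0238
grasp_force: 30.0
```

```bash
python3 -m crank '[[0,0,0,-0.04,0],[0,0,0,-0.04,0],[0,0,0,-0.04,5.5],[0,0,0,0,5.6],[0,0.0458,-0.0316,0,0],[0,0.0458,-0.0316,0,0],[0,0.0458,-0.0316,0,0],[0,0.0458,-0.0316,0,0]]'
python3 -m crank '[[0,0.0458,-0.0316,0,0],[0,0.0458,-0.0316,0,0],[0,0,0,0,0],[0,0,0,0,0]]'
python3 - <<'E'
from h import *
d=snap('wrist','w4.png'); delta(.5717,.0435,.26,37)
E
```

```text
time_s: 11.85
position: [0.5367, -0.0602, 0.3204]
eef_rot: [[0.799, 0.601, -0.001], [0.601, -0.799, 0.0], [-0.0, -0.0, -1.0]]
ft_force: [0.9, -0.7, 0.7]
grip_width: 0.0237
grasp_force: 30.0
time_s: 12.35
position: [0.5714, 0.0435, 0.3202]
eef_rot: [[0.799, 0.602, -0.001], [0.602, -0.799, -0.001], [-0.002, -0.0, -1.0]]
ft_force: [0.5, -0.7, 0.3]
grip_width: 0.0233
grasp_force: 30.0
pos [0.5714 0.0428 0.3203] th 36.9 shift now-axes [ 0.0007 -0.0004  0.0603] roll -0.1 F [ 0.   0.1 -0.5] w 0.0232 g 29.997547566890717 t 12.4
  shift after roll 0.0006 -0.0004 0.0603
```

View pics/w4.png

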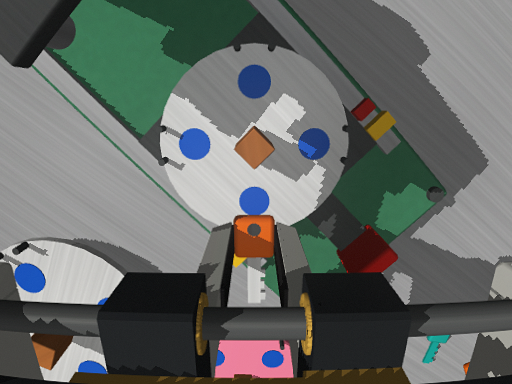

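The key is held with its blade pointing outward, hanging over the near pad (254,200). I'll lower it.

```bash
python3 -m crank '[[0,0,0,0.04,0],[0,0,0,0.018,0],[0,0,0,0.003,0],[0,0,0,0.001,0],[0,0,0,0,0]]'; python3 -m crank '[[0,0,0,0.001,0],[0,0,0,0,0]]'
```

```text
time_s: 13.02
position: [0.5724, 0.0434, 0.2601]
eef_rot: [[0.799, 0.601, 0.002], [0.601, -0.799, -0.0], [0.002, 0.002, -1.0]]
ft_force: [0.7, 1.4, -0.1]
grip_width: 0.0235
grasp_force: 30.0
time_s: 13.28
position: [0.572, 0.0437, 0.2583]
eef_rot: [[0.799, 0.601, 0.001], [0.601, -0.799, -0.0], [0.001, 0.001, -1.0]]
ft_force: [0.3, 0.3, -0.1]
grip_width: 0.0237
grasp_force: 3.0
```

The grip slackened right at the pad, so I'll finish setting the key down and release.

```bash
python3 -m crank '[[0,0,0,0.0008,0],[0.4,0,0,0,0],[0.4,0,0,0,0],[0.4,0,0,0,0],[0.4,0,0,-0.03,0],[0.4,0,0,-0.05,0],[0.4,0,0,-0.03,0],[0.4,0,0,0,0]]'
python3 - <<'E'
from h import *
d=snap('wrist','w5.png'); delta(.5483,-.3157,.32,63.7)
for c,A,m in blobs(d,(3,150,60),(14,255,255),150):
  o=onz(d,*c,.064); W=np.array([onz(d,*p,.064)[:2]*1000 for p in np.argwhere(m)[:,::-1]],np.float32)
  r=cv2.minAreaRect(W); print(c,A,np.round(r[0],1),np.round(r[1],1),round(r[2],1))
s=snap('scene','s5.png')
for c,A,m in blobs(s,(5,170,140),(13,255,255),12): print('orange',c,A,onz(s,*c,.007).round(4))
E
```

```text
time_s: 14.28
position: [0.5729, 0.0436, 0.3702]
eef_rot: [[0.799, 0.601, 0.007], [0.601, -0.799, -0.0], [0.005, 0.005, -1.0]]
ft_force: [-0.3, 0.4, -0.3]
grip_width: 0.0373
grasp_force: 0.0
pos [0.572  0.0436 0.3677] th 37.0 shift now-axes [-0.2351  0.2728  0.0477] roll -26.7 F [-0.2 -0.3  0.4] w 0.0375 g 0.0 t 14.325
  shift after roll -0.3326 0.1379 0.0477
(np.float64(250.8), np.float64(143.7)) 555 [606.   69.8] [20.8 20.6] 81.6
(np.float64(251.6), np.float64(190.4)) 628 [571.9  43.5] [25.7 23.2] 36.3
(np.float64(450.7), np.float64(344.7)) 269 [ 562.7 -248.3] [26.4 20.2] 63.3
(np.float64(241.1), np.float64(361.8)) 443 [407.9 -64.5] [39.9 18.1] 36.7
orange (np.float64(182.9), np.float64(227.7)) 52 [ 0.553  -0.3133  0.007 ]
orange (np.float64(315.8), np.float64(245.7)) 59 [0.5368 0.0462 0.007 ]
```

View pics/w5.png

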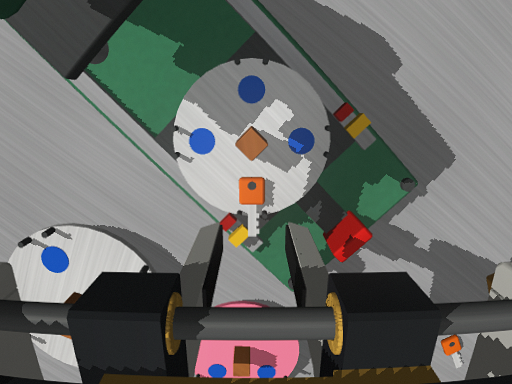

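Key A sits on its pad at (571.9, 43.5) mm with its blade between the pins. Now key B.

```bash
python3 -m crank '[[0.5,0,0,0,-8.9],[0.5,0,0,0,-8.9],[0.5,0,0,0,-8.9],[0.5,-0.0554,0.023,0,0],[0.5,-0.0554,0.023,0,0],[0.5,-0.0554,0.023,0,0],[0.5,-0.0554,0.023,0,0],[0.5,-0.0554,0.023,0,0]]' >/dev/null
python3 -m crank '[[0.5,-0.0556,0.0229,0,0],[0.5,0,0,0.048,0],[0.5,0,0,0,0]]' >/dev/null
python3 - <<'E'
from h import *
d=snap('wrist','w6.png'); heads(d); delta(.5483,-.3157,.2015,63.7)
E
```

```text
rect centre [ 775.8 -256.4] size [20.7 87.8] ang 47.2
rect centre [ 548.4 -315.9] size [25.5 23. ] ang 63.8
pos [ 0.5464 -0.3147  0.3146] th 63.6 shift now-axes [-0.0003  0.0032  0.1131] roll -0.1 F [0.5 0.3 0.5] w 0.0472 g 0.0 t 15.8
  shift after roll -0.0001 0.0022 0.1131
```

```bash
python3 -m crank '[[0.5,0,0.001,0.05,0],[0.5,0,0,0.05,0],[0.5,0,0,0.01,0],[0.5,0,0,0,0],[0.5,0,0,0,0]]'; python3 - <<'E'
from h import *
delta(.5484,-.3158,.2015,63.7)
E
```

```text
time_s: 16.42
position: [0.5501, -0.3166, 0.2121]
eef_rot: [[0.443, 0.896, 0.004], [0.896, -0.443, -0.003], [-0.001, 0.005, -1.0]]
ft_force: [0.8, 0.5, 0.0]
grip_width: 0.0473
grasp_force: 0.0
pos [ 0.5501 -0.3166  0.2121] th 63.7 shift now-axes [ 0.     -0.0019  0.0106] roll -0.0 F [0.8 0.5 0. ] w 0.0473 g 0.0 t 16.425
  shift after roll -0.0 -0.0019 0.0106
```

```bash
python3 -m crank '[[0.5,0,-0.0013,0.0095,0],[0,0,0,0,0],[0,0,0,0,0],[0,0,0,0,0],[0,0,0,0,0],[0,0,0,0,0],[0,0,0,0,0]]'; python3 - <<'E'
from h import *
delta(.635,.0346,.32,127)
E
```

```text
time_s: 17.3
position: [0.5476, -0.3156, 0.1997]
eef_rot: [[0.444, 0.896, 0.0], [0.896, -0.444, -0.0], [-0.0, 0.0, -1.0]]
ft_force: [-0.2, -0.7, 1.4]
grip_width: 0.0236
grasp_force: 30.0
pos [ 0.5476 -0.3156  0.1997] th 63.7 shift now-axes [ 0.3526 -0.077  -0.1203] roll -63.3 F [-0.2 -0.7  1.4] w 0.0236 g 30.000282526016235 t 17.3
  shift after roll 0.2271 0.2805 -0.1203
```

```bash
python3 -m crank '[[0,0,0,-0.04,0],[0,0,0,-0.04,0],[0,0,0,-0.04,-10.55],[0,0,0,0,-10.55],[0,0,0,0,-10.55],[0,0,0,0,-10.55],[0,0,0,0,-10.55],[0,0,0,0,-10.55]]'|grep -A1 grip
python3 -m crank '[[0,0.0379,0.0468,0,0],[0,0.0379,0.0468,0,0],[0,0.0379,0.0468,0,0],[0,0.0379,0.0468,0,0],[0,0.0379,0.0468,0,0],[0,0.0376,0.0465,0,0],[0,0,0,0,0],[0,0,0,0,0]]'
python3 - <<'E'
from h import *
d=snap('wrist','w7.png'); delta(.635,.0346,.2565,127)
E
```

```text
grip_width: 0.0237
grasp_force: 30.0
time_s: 19.3
position: [0.635, 0.0346, 0.3192]
eef_rot: [[-0.602, 0.799, -0.001], [0.799, 0.602, -0.001], [0.0, -0.001, -1.0]]
ft_force: [1.0, -0.7, -0.4]
grip_width: 0.0238
grasp_force: 30.0
pos [0.6349 0.0338 0.3192] th 126.9 shift now-axes [0.0006 0.0006 0.0627] roll -0.1 F [ 0.1  0.5 -1.7] w 0.0235 g 29.999922215938568 t 19.35
  shift after roll 0.0006 0.0005 0.0627
```

View pics/w7.png

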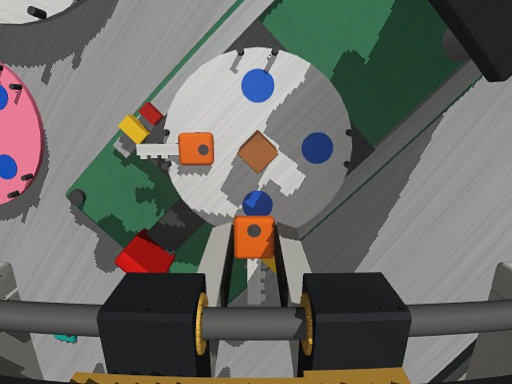

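Key A is in place at (196,149). Key B is over its pad (257,205) with its blade pointing outward, so I'll lower it.

```bash
python3 -m crank '[[0,0,0,0.04,0],[0,0,0,0.018,0],[0,0,0,0.003,0],[0,0,0,0.001,0],[0,0,0,0,0]]'; python3 -m crank '[[0,0,0,0.001,0],[0,0,0,0,0]]'
```

```text
time_s: 19.98
position: [0.6358, 0.0344, 0.2589]
eef_rot: [[-0.601, 0.799, 0.002], [0.799, 0.601, -0.0], [-0.002, 0.002, -1.0]]
ft_force: [-0.1, -0.1, 0.3]
grip_width: 0.0237
grasp_force: 30.0
time_s: 20.23
position: [0.6353, 0.0348, 0.2571]
eef_rot: [[-0.601, 0.799, 0.001], [0.799, 0.601, -0.0], [-0.001, 0.001, -1.0]]
ft_force: [-0.3, 0.6, -0.4]
grip_width: 0.0238
grasp_force: 30.0
```

```bash
python3 -m crank '[[0,0,0,0.0006,0],[0.4,0,0,0,0],[0.4,0,0,0,0],[0.4,0,0,0,0],[0.4,0,0,-0.03,0],[0.4,0,0,-0.05,0],[0.4,0,0,-0.03,0],[0.8,0,0,0,10]]' >/dev/null
python3 -m crank '[[0.8,0,0,0,10],[0.8,0,0,0,10],[0.8,0,0,0,10],[0.8,0,0,0,5],[0.8,-0.04,0,0,0],[0.8,-0.04,0,0,0],[0.8,0,0,0,0],[0.8,0,0,0,0]]' >/dev/null
python3 - <<'E'
from h import *
d=snap('wrist','w8.png'); delta(.591,-.0597,.2565,82)
for c,A,m in blobs(d,(3,150,60),(14,255,255),150):
  W=np.array([onz(d,*p,.064)[:2]*1000 for p in np.argwhere(m)[:,::-1]],np.float32)
  r=cv2.minAreaRect(W); print(c,A,np.round(r[0],1),np.round(r[1],1),round(r[2],1))
for c,A,m in blobs(d,(0,180,60),(4,255,255),60):
  W=np.array([onz(d,*p,.08)[:2]*1000 for p in np.argwhere(m)[:,::-1]],np.float32)
  r=cv2.minAreaRect(W); print('red',c,A,np.round(r[0],1),np.round(r[1],1),round(r[2],1))
E
```

```text
pos [ 0.624  -0.0439  0.3659] th 82.0 shift now-axes [-0.0203 -0.0305  0.1094] roll -0.0 F [ 1.   0.  -0.3] w 0.0754 g 0.0 t 22.275
  shift after roll -0.0202 -0.0305 0.1094
(np.float64(214.0), np.float64(56.5)) 650 [605.7  73.9] [19.9 20.2] 81.3
(np.float64(252.9), np.float64(100.2)) 751 [632.2  34.6] [23.1 24.9] 36.6
(np.float64(180.5), np.float64(100.8)) 746 [571.8  43. ] [25.1 23.4] 36.5
(np.float64(44.3), np.float64(243.4)) 567 [408.  -68.6] [39.7 19.3] 32.7
red (np.float64(138.4), np.float64(113.5)) 162 [538.6  37.5] [ 7.2 13.4] 81.0
red (np.float64(307.0), np.float64(113.5)) 170 [674.6  17.7] [ 7.2 13.2] 82.4
red (np.float64(221.7), np.float64(210.6)) 1154 [591.5 -53.1] [26.7 39.8] 81.4
```

View pics/w8.png

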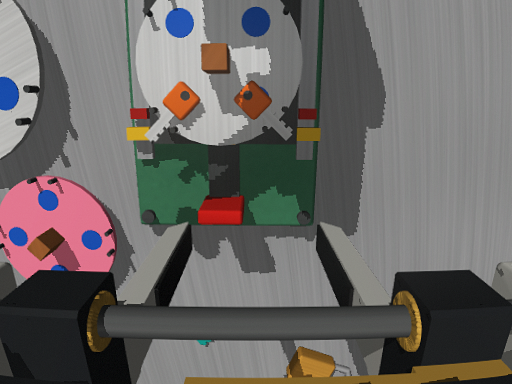

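Both keys are on their pads: heads at (180,101) and (253,100), blades outward between the pins. The handle is at (222,211). After allowing for its visible +y face, its centre is (0.591, -0.0595), as predicted. I'll pinch it across its 40 mm width so the gripper body clears the punch head.

```bash
python3 -m crank '[[0.8,-0.02,-0.0305,0,0],[0.8,0,0,0.05,0],[0.8,0,0,0.05,0],[0.8,0,0,0.022,0],[0.8,0,0,0,0],[0,0,0,0,0],[0,0,0,0,0],[0,0,0,0,0]]'
python3 -m crank '[[0,0,0,0,0],[0,0,0,0,0],[0,0,0,0,0],[0,0,0,0,0]]'
```

```text
time_s: 23.28
position: [0.5916, -0.0602, 0.2454]
eef_rot: [[0.14, 0.99, 0.003], [0.99, -0.14, -0.001], [-0.0, 0.003, -1.0]]
ft_force: [-0.3, 0.0, -0.2]
grip_width: 0.0485
grasp_force: 0.0
time_s: 23.78
position: [0.5913, -0.0603, 0.2445]
eef_rot: [[0.14, 0.99, 0.001], [0.99, -0.14, -0.0], [-0.0, 0.001, -1.0]]
ft_force: [-0.6, -0.2, 2.4]
grip_width: 0.0401
grasp_force: 30.0
```

```bash
python3 -m crank '[[0,0,0,-0.004,0],[0,0,0,-0.006,0],[0,0,0,-0.005,0],[0,0,0,0,0],[0,0.003,0,0,0],[0,0.005,0,0,0],[0,0.005,0,0,0],[0,0,0,0,0]]'
```

```text
time_s: 24.78
position: [0.5928, -0.0466, 0.2589]
eef_rot: [[0.139, 0.99, -0.0], [0.99, -0.139, 0.001], [0.001, -0.0, -1.0]]
ft_force: [1.5, -0.6, -7.1]
grip_width: 0.04
grasp_force: 30.0
```

```bash
python3 -m crank '[[0,0.005,0,0,0],[0,0.007,0,0,0],[0,0.008,0,0,0],[0,0.008,0,0,0],[0,0.007,0,0,0],[0,0.003,0,0,0],[0,0,0,0,0]]'
python3 -m crank '[[0,0,0,0.004,0],[0,0,0,0.005,0],[0,0,0,0.004,0],[0,0,0,0.0015,0],[0,0,0,0,0]]'
```

```text
time_s: 25.65
position: [0.5982, -0.009, 0.259]
eef_rot: [[0.14, 0.99, 0.0], [0.99, -0.14, 0.001], [0.001, 0.0, -1.0]]
ft_force: [2.5, -0.3, -5.3]
grip_width: 0.0398
grasp_force: 30.0
time_s: 26.28
position: [0.5985, -0.0099, 0.2456]
eef_rot: [[0.14, 0.99, 0.001], [0.99, -0.14, -0.0], [-0.0, 0.001, -1.0]]
ft_force: [0.2, -1.4, 2.9]
grip_width: 0.0401
grasp_force: 30.0
```

```bash
python3 -m crank '[[0,0.004,0,0,0],[0,0.008,0,0,0],[0,0.01,0,0,0],[0,0.01,0,0,0],[0,0.01,0,0,0],[0,0.01,0,0,0],[0,0.01,0,0,0],[0,0.008,0,0,0]]'
python3 -m crank '[[0,0.01,0,0,0],[0,0.01,0,0,0],[0,0.01,0,0,0],[0,0.008,0,0,0],[0,0.005,0,0,0],[0,0.003,0,0,0],[0,0,0,0,0]]'
```

```text
time_s: 27.28
position: [0.6084, 0.0604, 0.2448]
eef_rot: [[0.14, 0.99, 0.002], [0.99, -0.14, -0.0], [0.0, 0.002, -1.0]]
ft_force: [4.1, -2.6, 4.3]
grip_width: 0.0398
grasp_force: 30.0
time_s: 28.15
position: [0.6147, 0.106, 0.2446]
eef_rot: [[0.14, 0.99, 0.002], [0.99, -0.14, 0.001], [0.001, 0.002, -1.0]]
ft_force: [5.4, -0.9, 3.7]
grip_width: 0.0397
grasp_force: 30.0
```

```bash
python3 -m crank '[[0,0.002,0,0,0],[0,0.002,0,0,0],[0,0,0,0,0]]'
python3 - <<'E'
from h import *
s=snap('scene','s9.png'); d=snap('wrist','w9.png')
a=cv2.resize(s['image'][150:340,240:500,::-1],(410,300)); cv2.imwrite('pics/c9.png',np.hstack([a,cv2.resize(d['image'][:,:,::-1],(390,300))]))
E
```

```text
time_s: 28.52
position: [0.6152, 0.108, 0.2449]
eef_rot: [[0.139, 0.99, 0.0], [0.99, -0.139, -0.004], [-0.004, 0.001, -1.0]]
ft_force: [2.6, -8.5, 6.8]
grip_width: 0.0399
grasp_force: 30.0
```

View pics/c9.png

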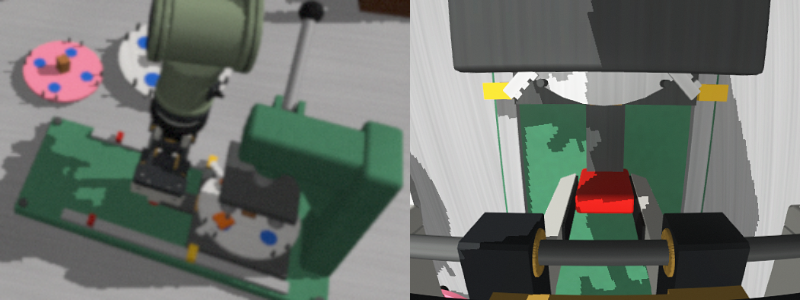

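The slide is against its end stop with the keys aboard. I'll let go, rise and locate the knob.

```bash
python3 -m crank '[[0.8,0,0,0,0],[0.8,0,0,0,0],[0.8,0,0,0,0],[0.8,0,0,0,0],[0.8,-0.003,0,-0.05,0],[0.8,-0.06,0,0,0],[0.8,-0.02,0,-0.06,0],[0,0,0,-0.06,0]]'|head -2
python3 -m crank '[[0,0,0,-0.06,0],[0,0,0,-0.05,0],[0,0,0,-0.04,0],[0,0,0,0,0]]' | head -2
python3 - <<'E'
from h import *
t=snap('top','t10.png'); s=snap('scene','s10.png')
def dark(d,x0,x1,y0,y1,r):
  g=cv2.cvtColor(d['image'],cv2.COLOR_RGB2GRAY)[y0:y1,x0:x1]; m=(g<40).astype(np.uint8)
  n,l,st,c=cv2.connectedComponentsWithStats(m); i=1+np.argmax(st[1:,4]); print(st[i],c[i]+[x0,y0]); return c[i]+[x0,y0]
a=dark(t,70,105,205,245,9); b=dark(s,425,450,145,170,8)
o1,r1=ray(t,*a); o2,r2=ray(s,*b); A=np.stack([r1,-r2],1); k=np.linalg.lstsq(A,o2-o1,rcond=None)[0]
p,q=o1+r1*k[0],o2+r2*k[1]; print(p,q); m=(p+q)/2
delta(m[0],m[1],m[2]+.016+.199+.02,82)
E
```

```text
time_s: 29.62
position: [0.6026, 0.0256, 0.4139]
time_s: 30.12
position: [0.6032, 0.0275, 0.5685]
[  0   0  35  16 278] [ 85.79856115 213.18705036]
[  5   6  15  12 135] [436.98518519 156.52592593]
[0.48817944 0.25039581 0.32236776] [0.48773337 0.25510601 0.32466942]
pos [0.6031 0.0274 0.563 ] th 82.0 shift now-axes [ 0.2071 -0.1455  0.0046] roll -0.0 F [ 0.1  0.3 -0.8] w 0.0207 g 0.0 t 30.225
  shift after roll 0.2071 -0.1454 0.0044
```

```bash
python3 - <<'E'
from h import *
t=load('top0'); s=load('s10')
g=cv2.cvtColor(t['image'],cv2.COLOR_RGB2GRAY)[210:240,70:102]; n,l,st,c=cv2.connectedComponentsWithStats((g<40).astype(np.uint8)); i=1+np.argmax(st[1:,4]); a=c[i]+[70,210]; print(st[i],a)
o1,r1=ray(t,*a); o2,r2=ray(s,437,157); k=np.linalg.lstsq(np.stack([r1,-r2],1),o2-o1,rcond=None)[0]
p,q=o1+r1*k[0],o2+r2*k[1]; m=(p+q)/2; print(p,q)
delta(m[0],m[1],.305+.016+.199+.02,82)
E
```

```text
[  8   7  15  15 178] [ 85.06179775 224.04494382]
[0.46618476 0.26052251 0.30311218] [0.46595902 0.26282208 0.30424417]
pos [0.6031 0.0274 0.563 ] th 82.0 shift now-axes [ 0.2128 -0.1684  0.0231] roll -0.0 F [ 0.1  0.3 -0.8] w 0.0207 g 0.0 t 30.225
  shift after roll 0.2129 -0.1683 0.023
```

```bash
python3 -m crank '[[0,0.0426,-0.0337,0,0],[0,0.0426,-0.0337,0,0],[0,0.0426,-0.0337,0,0],[0,0.0426,-0.0337,0,0],[0,0.0424,-0.0336,0,0],[0,0,0,0.022,0],[0,0,0,0,0],[0,0,0,0,0]]'
```

```text
time_s: 31.22
position: [0.4666, 0.2612, 0.5406]
eef_rot: [[0.141, 0.99, -0.002], [0.99, -0.141, -0.001], [-0.001, -0.002, -1.0]]
ft_force: [0.4, -0.3, 0.8]
grip_width: 0.0003
grasp_force: 0.0
```

```bash
python3 -m crank '[[0,0,0,0.01,0],[0,0,0,0.01,0],[0,0,-0.003,0.01,0],[0,0,-0.004,0.012,0],[0,0,-0.004,0.014,0],[0,0,-0.002,0.014,0],[0,0,-0.002,0.014,0]]'
python3 -m crank '[[0,0,0.001,0.014,0],[0,0,0.002,0.014,0],[0,0,0.003,0.012,0],[0,0,0.003,0.01,0],[0,0,0.002,0.006,0],[0,0,0,0,0]]'
```

```text
time_s: 32.1
position: [0.4504, 0.2639, 0.4579]
eef_rot: [[0.14, 0.99, -0.003], [0.99, -0.14, 0.001], [0.001, -0.003, -1.0]]
ft_force: [-4.4, 0.8, 5.8]
grip_width: 0.0004
grasp_force: 3.1
time_s: 32.85
position: [0.4614, 0.2624, 0.4015]
eef_rot: [[0.14, 0.99, -0.004], [0.99, -0.14, 0.001], [0.001, -0.004, -1.0]]
ft_force: [-5.6, 2.2, 5.5]
grip_width: 0.0004
grasp_force: 3.1
```

```bash
python3 -m crank '[[0,0,0,0.004,0],[0,0,0,0,0]]';python3 -m crank '[[0,0,0,0.002,0],[0,0,0,0,0],[0,0,0,0,0]]'
```

```text
time_s: 33.1
position: [0.4618, 0.2623, 0.3983]
eef_rot: [[0.14, 0.99, -0.001], [0.99, -0.14, 0.001], [0.001, -0.001, -1.0]]
ft_force: [-3.7, 0.2, 6.7]
grip_width: 0.0001
grasp_force: 3.4
time_s: 33.48
position: [0.4621, 0.2622, 0.3968]
eef_rot: [[0.14, 0.99, 0.0], [0.99, -0.14, 0.001], [0.001, -0.0, -1.0]]
ft_force: [-3.0, 0.3, 6.7]
grip_width: 0.0007
grasp_force: 3.5
```

```bash
python3 -m crank '[[0,0,0,0.002,0],[0,0,0,0,0]]';python3 -m crank '[[0,0,0,0.002,0],[0,0,0,0,0],[0,0,0,0,0]]'
```

```text
time_s: 33.72
position: [0.4621, 0.2622, 0.3963]
eef_rot: [[0.14, 0.99, 0.001], [0.99, -0.14, 0.001], [0.001, 0.001, -1.0]]
ft_force: [-5.9, -0.7, 13.2]
grip_width: 0.0006
grasp_force: 6.6
time_s: 34.1
position: [0.462, 0.2622, 0.396]
eef_rot: [[0.14, 0.99, 0.001], [0.99, -0.14, 0.001], [0.001, 0.001, -1.0]]
ft_force: [-8.5, -2.3, 19.3]
grip_width: 0.0003
grasp_force: 10.0
```

The lever is at its stop (the force jumped from 7 to 19 N). I'll let it rise along the arc and go back to the handle.

```bash
python3 -m crank '[[0,0,0,-0.012,0],[0,0,-0.004,-0.016,0],[0,0,-0.005,-0.02,0],[0,0,-0.003,-0.02,0],[0,0,0.001,-0.02,0],[0,0,0.004,-0.02,0],[0,0,0.005,-0.02,0],[0,0,0.003,-0.02,0]]'|head -2
python3 -m crank '[[0,0,0,-0.02,0],[0,0,0,0,0]]'|head -2
python3 - <<'E'
from h import *
delta(.6152-.002,.1075-.015,.40,82)
s=snap('scene','s11.png'); t=snap('top','t11.png'); cv2.imwrite('pics/c11.png',np.hstack([cv2.resize(s['image'][120:340,240:500,::-1],(400,338)),cv2.resize(t['image'][110:250,40:270,::-1],(400,338))]))
E
```

```text
time_s: 35.1
position: [0.4636, 0.2617, 0.54]
time_s: 35.35
position: [0.4636, 0.2618, 0.5611]
pos [0.4636 0.2618 0.5611] th 81.9 shift now-axes [-0.1469  0.1714  0.1614] roll -0.1 F [-0.4  0.5  0.3] w 0.0008 g 0.0 t 35.35
  shift after roll -0.1469 0.1717 0.1611
```

View pics/c11.png

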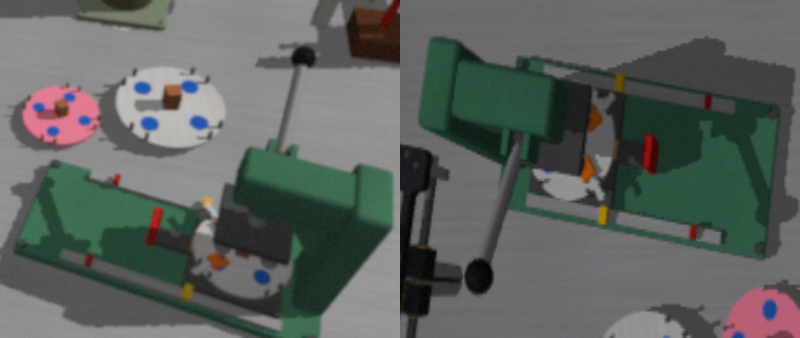

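The lever is up again and both keys are still on the cradle. I'll re-grip the handle.

```bash
python3 -m crank '[[0.8,-0.0328,0.0429,0,0],[0.8,-0.0328,0.0429,0,0],[0.8,-0.0328,0.0429,0,0],[0.8,-0.0328,0.0429,0,0],[0.8,0,0,0.05,0],[0.8,0,0,0.05,0],[0.8,0,0,0.05,0],[0.8,0,0,0.05,0]]'|head -2
python3 -m crank '[[0.8,0,0,0,0],[0.8,0,0,0,0]]'|grep -v eef
python3 - <<'E'
from h import *
delta(.6150,.108,.2445,82)
d=snap('wrist','w12.png')
for c,A,m in blobs(d,(0,180,60),(4,255,255),300):
  W=np.array([onz(d,*p,.08)[:2]*1000 for p in np.argwhere(m)[:,::-1]],np.float32)
  r=cv2.minAreaRect(W); print('red',c,A,np.round(r[0],1),np.round(r[1],1),round(r[2],1))
E
```

```text
time_s: 36.45
position: [0.614, 0.1078, 0.3563]
time_s: 36.7
position: [0.6154, 0.1081, 0.3609]
ft_force: [0.1, 1.0, 1.6]
grip_width: 0.0751
grasp_force: 0.0
pos [0.6154 0.1081 0.3609] th 82.0 shift now-axes [-1.000e-04 -5.000e-04  1.164e-01] roll -0.0 F [0.1 1.  1.6] w 0.0751 g 0.0 t 36.7
  shift after roll -0.0001 -0.0003 0.1164
red (np.float64(254.6), np.float64(192.7)) 1126 [615.5 112.1] [23.5 38.2] 80.9
```

```bash
python3 -m crank '[[0.8,0,0,0.05,0],[0.8,0,0,0.05,0],[0.8,0,0,0.0165,0],[0,0,0,0,0],[0,0,0,0,0],[0,0,0,0,0],[0,0,0,0,0],[0,0,0,0,0]]'|head -1
python3 -m crank '[[0,0,0,0,0],[0,0,0,0,0],[0,-0.003,0,0,0],[0,-0.007,0,0,0],[0,-0.01,0,0,0],[0,-0.01,0,0,0],[0,-0.01,0,0,0],[0,-0.01,0,0,0]]'
```

```text
time_s: 37.75
time_s: 38.75
position: [0.608, 0.0576, 0.2435]
eef_rot: [[0.14, 0.99, 0.001], [0.99, -0.14, 0.0], [0.0, 0.001, -1.0]]
ft_force: [3.8, 1.6, 4.8]
grip_width: 0.0398
grasp_force: 30.0
```

```bash
python3 -m crank '[[0,-0.01,0,0,0],[0,-0.01,0,0,0],[0,-0.01,0,0,0],[0,-0.01,0,0,0],[0,-0.01,0,0,0],[0,-0.008,0,0,0],[0,-0.004,0,0,0],[0,0,0,0,0]]'|head -2
python3 -m crank '[[0,0,0,-0.005,0],[0,0,0,-0.006,0],[0,0,0,-0.005,0],[0,0,0,0,0]]'
```

```text
time_s: 39.75
position: [0.5991, -0.0039, 0.2433]
time_s: 40.25
position: [0.5983, -0.0032, 0.2572]
eef_rot: [[0.139, 0.99, -0.003], [0.99, -0.139, -0.001], [-0.002, -0.003, -1.0]]
ft_force: [5.2, -0.5, -5.9]
grip_width: 0.0395
grasp_force: 30.0
```

```bash
python3 -m crank '[[0,-0.003,0,0,0],[0,-0.007,0,0,0],[0,-0.009,0,0,0],[0,-0.009,0,0,0],[0,-0.009,0,0,0],[0,-0.009,0,0,0],[0,-0.007,0,0,0],[0,-0.003,0,0,0]]'|head -2
python3 -m crank '[[0,0,0,0,0],[0,0,0,0,0]]'
```

```text
time_s: 41.25
position: [0.5903, -0.0585, 0.2568]
time_s: 41.5
position: [0.5903, -0.0585, 0.2569]
eef_rot: [[0.139, 0.99, -0.004], [0.99, -0.139, -0.001], [-0.001, -0.004, -1.0]]
ft_force: [4.7, 0.3, -5.8]
grip_width: 0.0397
grasp_force: 30.0
```

```bash
python3 -m crank '[[0,-0.0015,0,0,0],[0,0,0,0.004,0],[0,0,0,0.005,0],[0,0,0,0.004,0],[0,0,0,0.0015,0],[0,0,0,0,0]]'
python3 -m crank '[[0.8,0,0,0,0],[0.8,0,0,0,0],[0.8,0,0,0,0],[0.8,0,0,0,0],[0.8,0,0,-0.04,0],[0.8,0,0,-0.05,0],[0.8,0,0,-0.05,0],[0.8,0,0,0,0]]'
python3 - <<'E'
from h import *
d=snap('wrist','w13.png'); t=snap('top','t13.png')
for c,A,m in blobs(d,(105,150,60),(125,255,255),60):
  q=onz(d,*c,.056)
  if q[0]>.5: print('blue',c,q.round(4))
for c,A,m in blobs(d,(3,150,60),(14,255,255),150):
  W=np.array([onz(d,*p,.064)[:2]*1000 for p in np.argwhere(m)[:,::-1]],np.float32)
  r=cv2.minAreaRect(W); print(c,A,np.round(r[0],1),np.round(r[1],1),round(r[2],1))
for c,A,m in blobs(d,(0,180,60),(4,255,255),60):
  r=cv2.minAreaRect(np.array([onz(d,*p,.08)[:2]*1000 for p in np.argwhere(m)[:,::-1]],np.float32)); print('red',np.round(r[0],1),np.round(r[1],1))
cv2.imwrite('pics/c13.png',np.hstack([cv2.resize(d['image'][:,:,::-1],(400,300)),cv2.resize(t['image'][110:250,50:350,::-1],(400,300))]))
E
```

```text
time_s: 42.25
position: [0.5908, -0.0599, 0.2449]
eef_rot: [[0.139, 0.99, -0.002], [0.99, -0.139, -0.0], [-0.0, -0.002, -1.0]]
ft_force: [0.4, -0.7, 2.8]
grip_width: 0.0402
grasp_force: 30.0
time_s: 43.25
position: [0.5927, -0.0601, 0.3907]
eef_rot: [[0.14, 0.99, 0.011], [0.99, -0.14, -0.003], [-0.001, 0.011, -1.0]]
ft_force: [-0.3, 0.3, -1.1]
grip_width: 0.0751
grasp_force: 0.0
blue (np.float64(212.0), np.float64(8.4)) [0.5799 0.1035 0.056 ]
blue (np.float64(283.1), np.float64(8.4)) [0.6433 0.0947 0.056 ]
(np.float64(248.0), np.float64(36.1)) 570 [608.   73.7] [20.4 20.3] 82.1
(np.float64(212.3), np.float64(79.1)) 657 [571.3  41.8] [24.4 23.4] 36.8
(np.float64(280.0), np.float64(79.2)) 662 [631.8  33.2] [23.3 24.9] 36.8
(np.float64(73.3), np.float64(218.8)) 512 [403.9 -70.9] [35.3 19.3] 33.3
(np.float64(388.2), np.float64(284.6)) 159 [ 725.4 -198.3] [12.6 24.3] 0.0
red [533.8  35.5] [ 7.6 13.5]
red [671.   15.3] [ 7.7 14.3]
red [590.2 -56.3] [22.1 38.5]
```

View pics/c13.png

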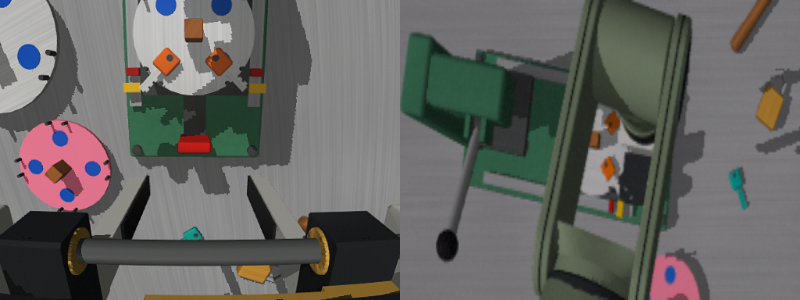

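The slide is parked behind the bumps and down, the cradle is level, both keys are on their pads, the lever is up and the gripper is clear. I'm handing in.

```bash
python3 -m crank '[[0.8,0,0,-0.03,0],[0.8,0,0,0,0],[0.8,0,0,0,0],[0.8,0,0,0,0]]'|head -2; python3 -c "
from cell import ticket; print(ticket.sign_off())"
```

```text
time_s: 43.85
position: [0.5908, -0.0597, 0.4125]
the job is handed in; nothing more can be done
None
```

I handed the job in at about 44 s with every step carried out: both keys present (no third was in the scene) were run through the press, and the slide was back in its parked place with the cradle level and each key about 3 mm or less from its pad's centre; the sign-off gave no verdict.

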